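# Spacer and pulley back onto a printer's D-shaft

## Robot

A 6-joint arm with a two-finger parallel gripper is mounted at the origin on the work surface. World frame = base frame: x ahead of the robot, y to its left, z up, the work surface at z = 0. Lengths are in m, angles in rad, forces in N, time in s.
With the tool pointing down it reaches from about 0.375 to 0.925 m from the base axis. Payload 5.7 kg.
Tool frame: the origin (TCP) lies on the centre line of the jaws, within the pads' length; the fingertips stand 8 mm ahead of it and the grasp point (between the pads) lies 11 mm behind it; z points along the fingers, y is the direction in which the jaws open and shut (so a half turn about z gives the same grasp; the last joint's range is limited). The gripper opens to 85 mm and grips with 20 to 120 N. Pads are 22 mm wide; open, the fingers measure 114 mm over their backs; the gripper's body (76 mm by 85 mm) begins 54 mm behind the grasp point. The pads swing forward as they close: fully open they stand 13 mm farther back than shut.
Start: joints at [1.081, 0.359, 1.51, -0, 1.272, -0.115], TCP at [0.22, 0.558, 0.239] pointing down, gripper open.
Joint ranges: [-2.97, 2.97], [-1.01, 2.36], [0.21, 2.38], [-0.96, 4.11], [0.2, 2.71], [-2.98, 2.98]. Speed limits (rad/s): [2.39, 2.39, 3.14, 3.14, 3.14, 3.14].

## Interface

Orientations are given as a unit quaternion [w, x, y, z].
In Python, from cell import sensors, optics, workorder gives the robot as it stands. The module is installed in compiled form; this text tells all that it offers.
- The arm moves only by the shell command python3 -m handwheel 'ROWS'. ROWS is JSON, a list that holds one entry, the list of rows, each a list of 7 numbers: the shift along the world's x, y, z in mm, then the turn, a rotation vector about the world's x, y, z in degrees, then the finger opening in mm, from 0 to 85.4. In form: [[[tx, ty, tz, wx, wy, wz, jaw], ...]]. A call has 1 to 12 rows; each row shifts and turns the pose as measured when the row begins; what a row does not reach is not made up. A row lasts 1/8 s, in which the tool goes at most 62.5 mm and 10.7 degrees, less where a joint would pass 70% of its speed; a pose out of reach is approached as far as the arm can. A call is refused whole if a number of a shift passes 62.5 or a number of a turn 10.7, either way. A call with a gripper value outside its range is refused whole. The fingers move at their own pace and stop on an object; the grip force is fixed at half the most. Time passes only in rows, so rows that do not move let the fingers close. It gives the time, the measured TCP pose, the force and the opening at its end, in the units of the state.
- sensors.get_obs(): the state, without advancing time (a new reading comes with each control period).
- optics.capture(name): name is "scene" or "top"; returns a dict with "color" (384x512x3 uint8, red, green, blue), "depth" (384x512 float32, m along the optical axis (not along the pixel's ray), 0 where there is no reading), "intrinsics" (3x3 intrinsics, pixels), "k1" (the pictures are not rectified: a ray, as slopes to the right and down, at radius r is drawn at 1 + k1 r^2 times it, then the intrinsics apply), "T" (4x4, takes a point from camera to world coordinates). Camera axes: x right, y up, looking along -z (the intrinsics and any distortion apply to the point x, -y, -z); pixel columns grow to the right and rows downward; lengths in m; the calibration is good to about 2 mm. A picture is of the moment at which its call begins.
- workorder.job_done(): hands the job in, once; it reports no verdict.
The state is a dict: "time_s": time; "joint_pos": joint angles; "qd": joint speeds; "joint_efforts": joint torques, N m; "tool_pos": TCP position; "eef_rot": TCP orientation; "ft_force": force on the tool from outside, world axes, zero at the start; "ft_torque": the same for the moment, N m; "width": finger opening in m.
Only numpy, scipy, OpenCV 4.12 (cv2) and the standard library are available. Lean on these libraries where they do the work, as an engineer would, in place of code of your own. Each camera call takes 0.05 s, during which the arm holds its last target. There are 200 camera calls.

## Task

Put the printer feed drive back together: fit the aluminium spacer and then the flanged toothed pulley onto the leaning D-shaft, turning each until the flat in its bore meets the flat of the shaft and it slides fully home, the spacer down on the shoulder and the pulley down on the spacer. Nobody noted which way the flat of the shaft is turned, so find it by feel. Let go of both and leave everything else on the bench where it is.

Things in the scene. Friction and masses are not known exactly. Their poses are not given: they have to be found in the camera images.
- spacer_mid (a point): Centre of the spacer: a plain aluminium ring, 40 mm outside diameter, 24 mm high, about 65 g, lying flat on the bench; this point is on its axis, 12 mm above its underside. z is its axis (up), +x points from the axis to the flat of its D bore. A thin dark groove on the top face and a small set screw in the side mark the side of the flat.
- pulley_mid (a point): Centre of the pulley: aluminium, two 46 mm flanges with a toothed groove between (the lower 16 mm), above them a 30 mm hub; 26 mm high in all, about 70 g, standing hub up. This point is on its axis, 13 mm above its underside. z is its axis (up), +x points from the axis to the flat of its D bore, marked by a dark groove on the hub's top and a set screw in the hub.
- shaft_seat (a point): On the shaft's axis at its foot, on the shoulder where the spacer must rest (a steel boss, 26 mm across, 22 mm proud of a grey housing 84 x 80 mm), about 118 mm above the bench. z runs along the shaft to its free end, leaning 0.55 rad from vertical, back towards the robot's side; x points up the slope, away from the robot; y sideways. These axes do not turn with the shaft.
- shaft_tip (a point): On the shaft's axis at its free end, 60 mm along z from the shoulder; axes as shaft_seat. Oiled steel, 16 mm in diameter, one flat along its whole length 4.5 mm from the axis, 2 mm taper at the end (over the last 2.5 mm). The flat faces somewhere within 1.1 rad either side of x; its turn is not reported. Gearing holds the shaft: it turns only if twisted by over 0.4 N m. The drive is bolted down.
- idler_mid (a point): Bystander: centre of a plain grey plastic idler wheel, 42 mm in diameter, 20 mm high, with a round 12 mm bore, no groove or set screw, lying near the spacer and the pulley. Leave it.
- hard_drive: Bystander: a hard drive, 147 x 102 x 26 mm; origin at the centre of its underside.
- fan: Bystander: a black square case fan, 92 x 92 x 25 mm; origin at the centre of its underside.
- screwdriver: Bystander: a screwdriver 190 mm long lying on the bench.
- phone: Bystander: a phone, 150 x 72 x 9 mm; origin at the centre of its underside.
- spacer: The spacer; origin on its axis at the underside. Its bore is 18.6 mm across with a flat 5.7 mm from the axis: it goes onto the shaft when its flat is within about 10 degrees of the shaft's, otherwise it stays sitting on the end; near that limit it can wedge part way: ease off, turn a little, go on.
- pulley: The pulley; origin on its axis at the underside. Its bore is the same as the spacer's.
Not all that is in view belongs to the job. Leave any brown or purple look-alike of the pulley alone.

How it is judged:
On the way, in this order (a step that is already met when the one before it is completed fails the run):
1. the spacer is on the D of the shaft, at least halfway down, the pulley not on the shaft yet (x of spacer_mid in the frame of shaft_seat between -0.004 and 0.004 m and y of spacer_mid in the frame of shaft_seat between -0.004 and 0.004 m and z of spacer_mid in the frame of shaft_seat between 0.009 and 0.042 m and distance between pulley_mid and shaft_seat above 0.08 m), for 0.2 s.
2. the pulley is fully home on the spacer (x of spacer_mid in the frame of shaft_seat between -0.003 and 0.003 m and y of spacer_mid in the frame of shaft_seat between -0.003 and 0.003 m and z of spacer_mid in the frame of shaft_seat between 0.009 and 0.015 m and angle between the z axis of each of spacer_mid, pulley_mid and the z axis of shaft_seat, either way round below 0.1 rad and x of pulley_mid in the frame of shaft_seat between -0.003 and 0.003 m and y of pulley_mid in the frame of shaft_seat between -0.003 and 0.003 m and z of pulley_mid in the frame of shaft_seat between 0.034 and 0.04 m), for 0.2 s.
At the end, for the whole second after the job is handed in: The spacer rests on the shoulder (its centre 12 mm along the shaft from the seat, within 3 mm each way) and the pulley on the spacer (its centre 37 mm along, within 3 mm each way), both square to the shaft within 0.1 rad, let go and at rest (all of step 2 and contact force between the fingers and spacer below 0.05 N and linear speed of each of spacer, pulley below 0.02 m/s and contact force between the fingers and pulley below 0.05 N); the robot touches nothing.
It fails at once if the idler wheel, hard drive, fan, screwdriver or phone is pushed more than 30 mm from its place (distance of any of idler_mid, hard_drive, fan, screwdriver, phone from where it was at the start of the episode above 0.03 m).
It also fails if it takes over 67 s, if anything falls off the work surface, if the arm or the gripper's body presses on something with over 40 N, if the wrist force passes 120 N, or if a joint passes its speed limit or range.

## Working session

There is one attempt and no reset: what is moved stays moved. The work goes in short steps, Python scripts to look and compute and a shell command to move; the robot and the scene stay as the last step left them, time stands still between calls to the robot, and variables do not carry over. Pictures are saved under pics/ and viewed, about 8 in all and at most 12, crops included, and the job is handed in when it is done.

```bash
mkdir -p pics; cat > h.py <<'E'
import numpy as np, cv2
from cell import sensors, optics
def cap(n):
    c=optics.capture(n); np.savez('%s.npz'%n,**c); return c
def load(n): return dict(np.load('%s.npz'%n))
def ray(c,u,v):
    K=c['intrinsics'];k1=float(c['k1'])
    p=np.array([(u-K[0,2])/K[0,0],(v-K[1,2])/K[1,1]]);s=p.copy()
    for _ in range(20): s=p/(1+k1*(s@s))
    return s
def p3(c,u,v,d=None):
    s=ray(c,u,v)
    if d is None: d=c['depth'][int(round(v)),int(round(u))]
    return (c['T']@np.array([s[0]*d,-s[1]*d,-d,1]))[:3]
def onz(c,u,v,z):
    a=p3(c,u,v,0.);b=p3(c,u,v,1.);return a+(b-a)*(z-a[2])/(b[2]-a[2])
def proj(c,P):
    q=np.linalg.inv(c['T'])@np.append(P,1);s=np.array([q[0],-q[1]])/-q[2]
    s=s*(1+float(c['k1'])*(s@s));K=c['intrinsics'];return K[0,0]*s[0]+K[0,2],K[1,1]*s[1]+K[1,2]
def crop(c,name,u0,v0,u1,v1,f):
    im=c['color'][v0:v1,u0:u1,::-1];cv2.imwrite('pics/'+name,cv2.resize(im,None,fx=f,fy=f,interpolation=cv2.INTER_CUBIC))
E
python3 - <<'E'
from h import *
a=cap('scene');b=cap('top')
im=np.vstack([a['color'],b['color']])[:,:,::-1]
cv2.imwrite('pics/a.png',cv2.resize(a['color'][:,:,::-1],(768,576)));cv2.imwrite('pics/b.png',cv2.resize(b['color'][:,:,::-1],(768,576)))
for c in(a,b):print(c['T'].round(3).tolist(),c['intrinsics'].tolist(),c['k1'])
print(sensors.get_obs())
E
```

```text
[[0.87, -0.316, 0.378, 0.957], [0.493, 0.58, -0.649, -0.694], [-0.014, 0.751, 0.66, 0.835], [0.0, 0.0, 0.0, 1.0]] [[372.51196645344976, 0.0, 254.70678949279872], [0.0, 372.51196645344976, 190.90949034355492], [0.0, 0.0, 1.0]] 0.019504002904669613
[[0.008, 0.997, -0.079, 0.467], [-1.0, 0.008, -0.004, 0.004], [-0.004, 0.079, 0.997, 1.095], [0.0, 0.0, 0.0, 1.0]] [[352.6506084593573, 0.0, 250.841283740673], [0.0, 352.6506084593573, 191.8054362974276], [0.0, 0.0, 1.0]] -0.11210187799020462
{'time_s': 0.1, 'joint_pos': array([ 1.08092232e+00,  3.59472046e-01,  1.51131908e+00,  5.57542583e-06,
        1.27250067e+00, -1.15106985e-01]), 'qd': array([-1.89966308e-04, -3.49029205e-04, -2.16797748e-03, -4.25990192e-06,
        3.75433360e-04,  2.00633202e-04]), 'joint_efforts': array([-6.37269713e-04, -5.28653276e+01, -2.79349494e+01, -4.66177935e-04,
        4.92630905e-03,  4.20662502e-05]), 'tool_pos': array([0.21936046, 0.55782291, 0.23851632]), 'eef_rot': array([-2.55629084e-04,  1.86289588e-01,  9.82494513e-01, -8.10205311e-04]), 'ft_force': array([ 0.40124889,  1.12256067, -0.01773993]), 'ft_torque': array([-0.04938886, -0.04357675,  0.01287425]), 'width': 0.08522973462758118}
```

View pics/a.png

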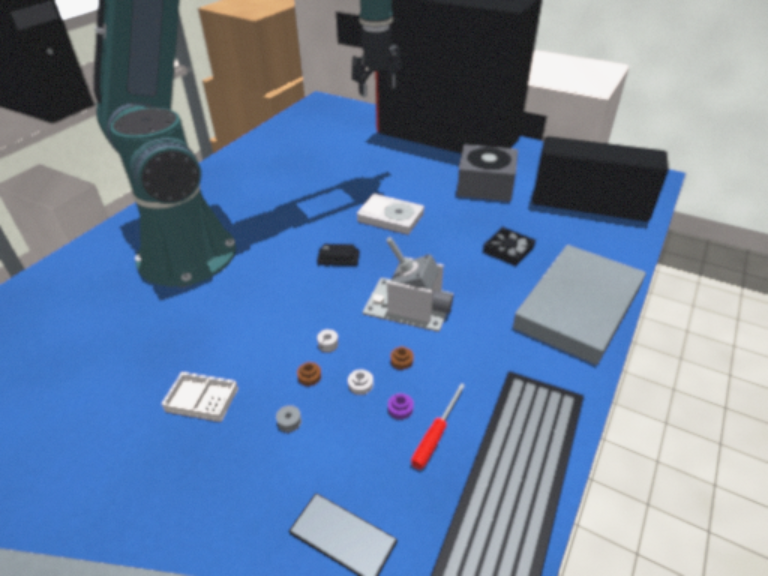

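View pics/b.png

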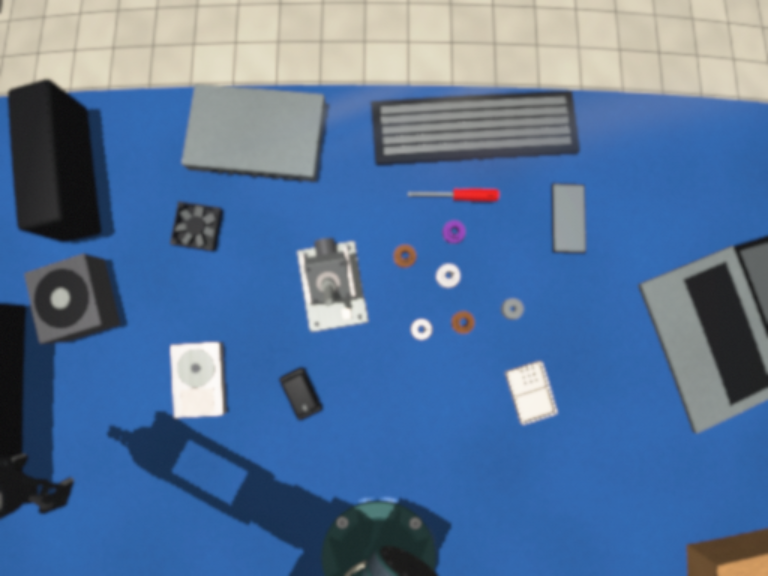

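Pictures 1–2 give these candidates (view coordinates, top view):
- Spacer: plain silver ring at (421,329).
- Pulley: silver, flanged, at (448,275).
- Look-alikes: brown at (405,256) and (463,322), purple at (454,232).
- Idler: grey ring at (513,308).

I choose the two silver ones. Next I'll check them in a close crop and measure.

```bash
python3 - <<'E'
from h import *
a=load('scene');b=load('top')
def big(c,u0,v0,w,h,f):
    return cv2.resize(c['color'][v0:v0+h,u0:u0+w,::-1],(w*f,h*f),interpolation=cv2.INTER_CUBIC)
# top crop of parts & drive, scene crop of parts & drive ; each 66x50 -> x6 = 396x300
I=np.vstack([np.hstack([big(b,260,170,66,50,6),big(b,192,155,66,50,6)]),np.hstack([big(a,195,212,66,50,6),big(a,238,152,66,66,6)[:300]])])
cv2.imwrite('pics/c.png',I)
for n,c,pts in(('a',a,[(218,226),(240,253),(192,278)]),('b',b,[(281,219),(299,183),(342,205)])):
    for p in pts:
        print(n,p,p3(c,*p).round(4))
# fit ring centroids: silver pixels above bench by height in both cams
for n,c in(('a',a),('b',b)):
    H,W=c['depth'].shape
    P=np.array([[p3(c,u,v) for u in range(W)] for v in range(H)]);np.save(n+'_P.npy',P)
    for cx,cy in((.557,-.058),(.61,-.1)):pass
b_P=np.load('b_P.npy');a_P=np.load('a_P.npy')
for nm,P in(('a',a_P),('b',b_P)):
    z=P[...,2]; m=((z>.012)&(z<.04)).astype(np.uint8)
    n,l,s,ce=cv2.connectedComponentsWithStats(m)
    for i in range(1,n):
        if 15<s[i,4]<900:
            q=P[l==i]; print(nm,ce[i].round(1),s[i,4],np.median(q,0).round(4),'mid',((q.min(0)+q.max(0))/2).round(4),'ext',np.ptp(q,axis=0).round(3),q[:,2].max().round(3))
E
```

```text
a (218, 226) [ 0.4753 -0.0885  0.0246]
a (240, 253) [ 0.5858 -0.1444  0.0246]
a (192, 278) [ 0.5075 -0.2646  0.0032]
b (281, 219) [ 0.4695 -0.0859 -0.0014]
b (299, 183) [ 0.5821 -0.142  -0.    ]
b (342, 205) [ 0.5142 -0.2772 -0.0006]
a [129.1   5.7] 73 [-1.3843  1.4754  0.0292] mid [-1.3794  1.5245  0.0261] ext [0.031 0.276 0.027] 0.04
a [436.5  33.8] 766 [0.7594 1.8929 0.0264] mid [0.712 1.893 0.026] ext [0.889 0.045 0.028] 0.04
a [168.7  29.5] 278 [-0.7197  1.1752  0.0265] mid [-0.8456  1.269   0.026 ] ext [0.359 0.261 0.028] 0.04
a [56.4 32.4] 73 [-1.3794  0.8317  0.0264] mid [-1.3816  0.8278  0.026 ] ext [0.045 0.107 0.028] 0.04
a [216.7  38. ] 154 [-0.4142  1.2274  0.0257] mid [-0.4116  1.2276  0.0259] ext [0.255 0.026 0.027] 0.04
a [120.8  36.5] 41 [-0.9547  0.9657  0.0277] mid [-0.9645  0.9734  0.0258] ext [0.055 0.053 0.027] 0.039
a [382.5  64.4] 330 [0.589  1.2788 0.0262] mid [0.5659 1.4347 0.0259] ext [0.276 0.337 0.028] 0.04
a [32.5 69.8] 310 [-0.9557  0.3515  0.0261] mid [-1.0763  0.42    0.0259] ext [0.281 0.183 0.028] 0.04
a [279.9  90.9] 322 [0.2476 0.7775 0.0267] mid 
[... 3241 characters left out ...]
823 -0.1674  0.0177] mid [ 0.4853 -0.1675  0.0223] ext [0.043 0.044 0.019] 0.032
b [280.2 218.9] 116 [ 0.4694 -0.0811  0.0236] mid [ 0.4694 -0.0809  0.0214] ext [0.036 0.037 0.017] 0.03
b [ 55.3 222.7] 51 [0.4479 0.626  0.0267] mid [0.4493 0.6218 0.0262] ext [0.037 0.114 0.026] 0.039
b [351.5 248.2] 79 [ 0.3846 -0.3004  0.0207] mid [ 0.3774 -0.2994  0.0192] ext [0.051 0.086 0.014] 0.026
b [200.1 262.2] 589 [0.3381 0.1592 0.0299] mid [0.3362 0.1618 0.0242] ext [0.103 0.087 0.024] 0.036
b [356.2 269.7] 142 [ 0.3149 -0.3153  0.0198] mid [ 0.3166 -0.3146  0.0181] ext [0.076 0.091 0.012] 0.024
b [479.4 364. ] 284 [ 0.0127 -0.7161  0.0258] mid [-0.014  -0.754   0.0259] ext [0.083 0.193 0.028] 0.04
```

View pics/c.png

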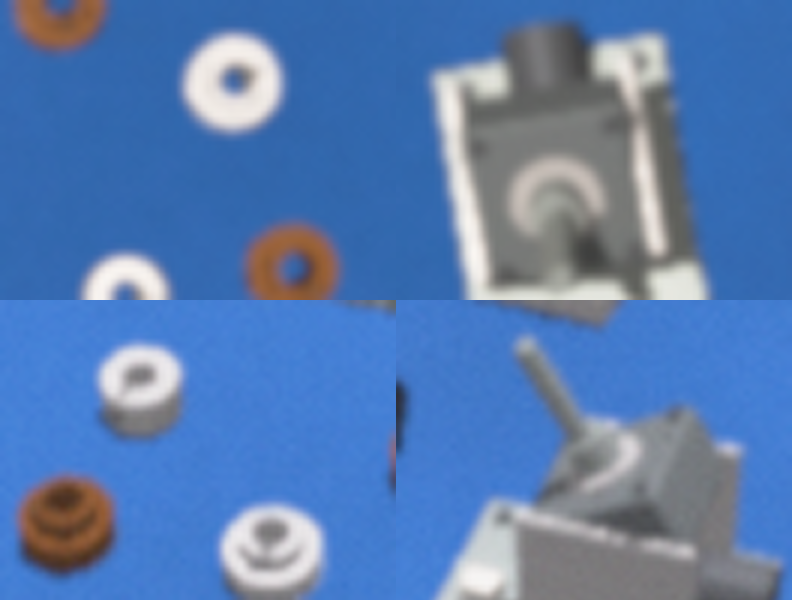

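```bash
cat > fit.py <<'E'
from h import *
from scipy.optimize import least_squares
a=load('scene');b=load('top')
def rect(c,x,y,z,h=.026,n=260):
    g=np.linspace(-h,h,n); m=np.array([[proj(c,(x-dx,y-dy,z)) for dy in g] for dx in g],np.float32)  # rows: -x down; cols: -y right
    return cv2.remap(c['color'][:,:,::-1].copy(),m[...,0],m[...,1],cv2.INTER_CUBIC)
I=[]
for x,y,z in((.4694,-.081,.024),(.5805,-.137,.026)):
    I.append(np.hstack([rect(c,x,y,z) for c in(a,b)]))
cv2.imwrite('pics/d.png',np.vstack(I))
P=np.vstack([np.load(n+'_P.npy').reshape(-1,3) for n in'ab']); src=np.repeat([0,1],384*512)
m=(P[:,2]>.128)&(P[:,2]<.19)&(P[:,0]>.4)&(P[:,0]<.6)&(P[:,1]>-.02)&(P[:,1]<.15)
Q=P[m];S=src[m];print(len(Q),np.bincount(S),Q.min(0),Q.max(0))
def fr(psi):
    l=.55;return np.array([np.cos(l)*np.cos(psi),np.cos(l)*np.sin(psi),np.sin(l)]),np.array([-np.sin(psi),np.cos(psi),0]),np.array([-np.sin(l)*np.cos(psi),-np.sin(l)*np.sin(psi),np.cos(l)])
def res(p,Q):
    X,Y,Z=fr(p[3]);d=Q-np.array([p[0],p[1],.118]);d=d-0;t=d@Z
    return np.hypot(d@X,d@Y)-.008
hi=Q[Q[:,2]>.150];print('hi',hi.mean(0))
p=np.array([hi[:,0].mean()+.02,hi[:,1].mean(),0,0.1])
for it in range(6):
    X,Y,Z=fr(p[3]);d=Q-np.array([p[0],p[1],.118]);r=np.hypot(d@X,d@Y);t=d@Z
    k=(r<.016 if it<3 else r<.012)&(t>.006)&(t<.058)
    p=least_squares(res,p,args=(Q[k],),loss='soft_l1',f_scale=.001).x
    print(p.round(4),k.sum(),np.abs(res(p,Q[k])).mean())
X,Y,Z=fr(p[3]);print('tip cloud t max',np.sort(((Q-np.array([p[0],p[1],.118]))@Z)[r<.012])[-8:].round(4),'z',Z)
k=(r<.012)
for s in(0,1):
  print(s,(k&(S==s)).sum(), np.c_[d@X,d@Y,d@Z][k&(S==s)].mean(0).round(4))
E
python3 fit.py
```

```text
138 [71 67] [0.50979911 0.08605349 0.12818746] [0.54753578 0.1035578  0.17268424]
hi [0.52151225 0.09196006 0.16309463]
[0.5442 0.0972 0.     0.1164] 130 0.0016672859113575356
[ 0.5444  0.0973 -1.6949  0.1132] 113 0.001421077624667814
[ 0.5443  0.0973 -1.6916  0.1164] 112 0.0014321060966597087
[ 0.5443  0.0973 -1.6916  0.1163] 112 0.0014321046954039042
[ 0.5443  0.0973 -1.6916  0.1163] 112 0.0014321034617627941
[ 0.5443  0.0973 -1.6916  0.1163] 112 0.0014321037760918619
tip cloud t max [0.0598 0.06   0.06   0.0602 0.0602 0.0605 0.0605 0.0614] z [-0.51915393 -0.06067233  0.85252452]
0 71 [ 0.0037 -0.0044  0.0369]
1 67 [ 0.0044 -0.0007  0.0425]
```

View pics/d.png

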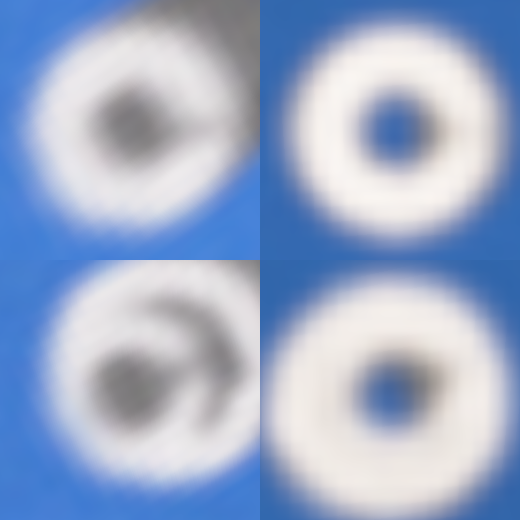

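The crop shows the spacer groove pointing to −y (about −92° in world). The pulley groove points to −y and slightly +x, about −72°. Both silver parts have the right sizes. I'll approach the spacer now and refine the shaft's flat from the cloud at the same time.

```bash
python3 -m handwheel '[[[22.7,-58,0,0,0,-9.9,85],[22.7,-58,0,0,0,-9.9,85],[22.7,-58,0,0,0,-9.9,85],[22.7,-58,0,0,0,-9.9,85],[22.7,-58,0,0,0,-9.9,85],[22.7,-58,0,0,0,-9.9,85],[22.7,-58,0,0,0,-9.9,85],[22.7,-58,0,0,0,-9.9,85],[22.7,-58,0,0,0,-9.9,85],[22.7,-58,0,0,0,-9.9,85]]]'
cat > go.py <<'E'
# usage: go(target xyz, tool z dir, tool y angle/direction) -> shift & rotvec ; seat frame constants
from h import *
from scipy.spatial.transform import Rotation as R
import json,os
L=.55
def rots(): 
    o=sensors.get_obs();q=o['eef_rot'];return o,R.from_quat([q[1],q[2],q[3],q[0]])
def down(psi):  # tool down, tool y at yaw psi deg
    p=np.radians(psi);y=np.array([np.cos(p),np.sin(p),0]);z=np.array([0,0,-1.]);return R.from_matrix(np.c_[np.cross(y,z),y,z])
def frame(psi):
    c,s=np.cos(psi),np.sin(psi);return R.from_matrix(np.c_[[np.cos(L)*c,np.cos(L)*s,np.sin(L)],[-s,c,0],[-np.sin(L)*c,-np.sin(L)*s,np.cos(L)]])
def show(P,Rt):
    o,Rc=rots();d=(np.array(P)-o['tool_pos'])*1e3;w=np.degrees((Rt*Rc.inv()).as_rotvec())
    print('t',o['time_s'],'tcp',(o['tool_pos']*1e3).round(1),'need mm',d.round(1),'deg',w.round(1),'F',o['ft_force'].round(1),'M',o['ft_torque'].round(2),'w',round(o['width']*1e3,1),'q',o['joint_pos'].round(2))
E
python3 - <<'E'
from go import *
show((.4694,-.081,.060),down(-30))
exec(open('fit.py').read().split("Q=P[m]")[1].join(["Q=P[m]",""]).split("def fr")[0]) if 0 else None
P=np.vstack([np.load(n+'_P.npy').reshape(-1,3) for n in'ab']); src=np.repeat([0,1],384*512)
m=(P[:,2]>.128)&(P[:,2]<.19)&(P[:,0]>.4)&(P[:,0]<.6)&(P[:,1]>-.02)&(P[:,1]<.15);Q=P[m];S=src[m]
from scipy.optimize import least_squares
def loc(p): return frame(p[2]).inv().apply(Q-np.array([p[0],p[1],.118]))
def f(p,phi,k):
    d=loc(p)[k];th=np.arctan2(d[:,1],d[:,0])-phi;c=np.cos(th)
    r=np.where(c>.0045/.008,.0045/np.maximum(c,.5),.008);return np.r_[(np.hypot(d[:,0],d[:,1])-r)*1e3,(p[2]-.116)/.05]
d=loc((.5443,.0973,.1163));k=(np.hypot(d[:,0],d[:,1])<.013)&(d[:,2]>.006)&(d[:,2]<.058)
for ph in np.radians(range(-70,71,10)):
    s=least_squares(f,[.5443,.0973,.1163],args=(ph,k),loss='soft_l1');print(round(np.degrees(ph)),s.x.round(4),round(s.cost,1))
E
```

```text
time_s: 1.35
tool_pos: [0.4438, -0.0247, 0.2368]
eef_rot: [0.0, 0.88, 0.475, 0.0]
ft_force: [1.3, 0.7, -0.4]
width: 0.0853
t 1.35 tcp [443.8 -24.7 236.8] need mm [  25.6  -56.3 -176.8] deg [-0.   0.1  3.2] F [ 1.3  0.7 -0.4] M [-0.01 -0.06  0.03] w 85.3 q [-0.21  0.13  1.83  0.    1.17  0.37]
-70 [0.5452 0.0951 0.1249] 92.8
-60 [0.5457 0.0945 0.1035] 99.4
-50 [0.546  0.0941 0.081 ] 110.8
-40 [0.5466 0.0937 0.0506] 125.6
-30 [0.5483 0.0971 0.1003] 126.0
-20 [0.5483 0.0965 0.0766] 122.6
-10 [0.5468 0.1011 0.2398] 118.0
0 [0.5468 0.1002 0.2019] 100.2
10 [0.5466 0.0995 0.1748] 89.5
20 [0.546  0.1    0.1996] 77.7
30 [0.5458 0.0994 0.1691] 66.5
40 [0.5457 0.0988 0.1479] 64.4
50 [0.5454 0.0991 0.1519] 70.5
60 [0.5454 0.0988 0.1423] 73.2
70 [0.5454 0.0984 0.1293] 78.1
```

```bash
python3 -m handwheel '[[[25,-55,0,0,0,3,85],[0,-1,-60,0,0,0,85],[0,0,-60,0,0,0,85],[0,0,-50,0,0,0,70],[0,0,-10,0,0,0,70]]]'; python3 - <<'E'
from go import *
show((.4694,-.081,.012),down(-30))
E
```

```text
time_s: 1.98
tool_pos: [0.4734, -0.0896, 0.054]
eef_rot: [0.004, 0.869, 0.494, 0.003]
ft_force: [-0.8, -0.3, 0.1]
width: 0.0698
t 1.975 tcp [473.4 -89.6  54. ] need mm [ -4.    8.6 -42. ] deg [0.2 0.5 0.8] F [-0.8 -0.3  0.1] M [ 0.   -0.   -0.01] w 69.8 q [-0.33  0.45  1.96 -0.    0.72  0.21]
```

```bash
python3 -m handwheel '[[[-4,8.6,-12,0,0,0.8,70],[0,0,-30,0,0,0,70],[0,0,0,0,0,0,70]]]'; python3 - <<'E'
from go import *
show((.4694,-.081,.012),down(-30))
E
```

```text
time_s: 2.35
tool_pos: [0.4713, -0.0802, 0.0134]
eef_rot: [0.005, 0.865, 0.501, 0.005]
ft_force: [0.7, -0.7, 0.3]
width: 0.07
t 2.35 tcp [471.3 -80.2  13.4] need mm [-1.9 -0.8 -1.4] deg [ 0.2  0.8 -0.2] F [ 0.7 -0.7  0.3] M [0.02 0.08 0.01] w 70.0 q [-0.31  0.52  1.99  0.    0.61  0.21]
```

```bash
python3 -m handwheel '[[[-1.9,-0.8,-1.4,0,0.8,0,60],[0,0,0,0,0,0,20],[0,0,0,0,0,0,20],[0,0,0,0,0,0,20],[0,0,0,0,0,0,20],[0,0,0,0,0,0,20]]]'; python3 - <<'E'
from go import *
show((.4694,-.081,.012),down(-30))
c=cap('top');crop(c,'e.png',240,160,340,235,8)
E
```

```text
time_s: 3.1
tool_pos: [0.4725, -0.0815, 0.0168]
eef_rot: [0.004, 0.865, 0.502, 0.001]
ft_force: [0.7, 0.1, -0.7]
width: 0.0378
t 3.1 tcp [472.5 -81.5  16.8] need mm [-3.1  0.5 -4.8] deg [ 0.4  0.3 -0.2] F [ 0.7  0.1 -0.7] M [-0.02  0.02  0.04] w 37.8 q [-0.31  0.52  1.98 -0.01  0.63  0.21]
```

View pics/e.png

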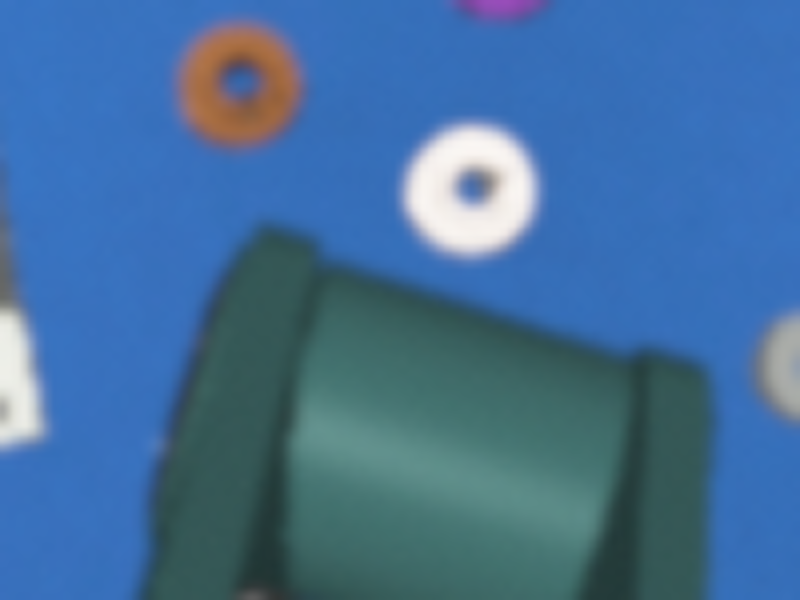

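```bash
python3 -m handwheel '[[[0,0,40,0,0,0,20],[0,0,60,0,0,0,20],[0,0,50,0,0,0,20],[0,0,0,0,0,0,20]]]'; python3 - <<'E'
from go import *
show((.4694,-.081,.162),down(-30))
c=cap('scene');u,v=map(int,proj(c,sensors.get_obs()['tool_pos']));print(u,v);crop(c,'f.png',u-40,v-30,u+40,v+30,8)
E
```

```text
time_s: 3.65
tool_pos: [0.4711, -0.0811, 0.1698]
eef_rot: [0.003, 0.865, 0.502, -0.0]
ft_force: [1.2, -1.0, -0.7]
width: 0.0377
t 3.65 tcp [471.1 -81.1 169.8] need mm [-1.7  0.1 -7.8] deg [ 0.3  0.2 -0.2] F [ 1.2 -1.  -0.7] M [ 0.01 -0.02 -0.01] w 37.7 q [-0.31  0.27  1.85 -0.01  1.02  0.21]
213 187
```

View pics/f.png

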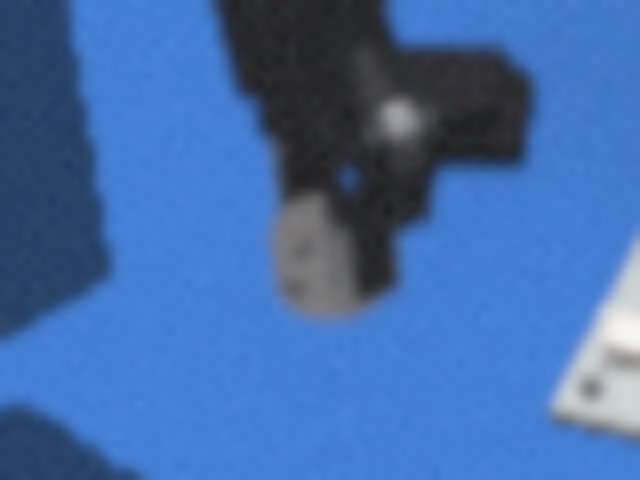

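Picture 6 (view 6): the spacer is gripped upright, its lower edge at crop (330,318), about 16 mm below the TCP. Next I'll compute the hover pose over the shaft tip.

```bash
cat >> go.py <<'E'
SEAT=np.array([.5457,.0988,.118]);PSI=.15
def shaft(t,ang,h=.0168,ox=.0011,seat=None):
    """TCP pose with part underside t (m) above shoulder, tool y at ang deg in the seat frame"""
    F=frame(PSI);A=np.radians(ang);y=F.apply([np.cos(A),np.sin(A),0]);z=-F.apply([0,0,1]);Rt=R.from_matrix(np.c_[np.cross(y,z),y,z])
    return (SEAT if seat is None else seat)+F.apply([0,0,t+h])+ox*Rt.as_matrix()[:,0],Rt
def local():
    o,Rc=rots();F=frame(PSI);l=F.inv().apply(o['tool_pos']-SEAT)*1e3;y=F.inv().apply(Rc.as_matrix()[:,1]);zt=F.inv().apply(Rc.as_matrix()[:,2])
    print('t',round(o['time_s'],2),'tcp local',l.round(1),'jaw ang',np.degrees(np.arctan2(y[1],y[0])).round(1),'tilt err',np.degrees(zt[:2]).round(1),'Floc',F.inv().apply(o['ft_force']).round(1),'Mloc',F.inv().apply(o['ft_torque']).round(2),'w',round(o['width']*1e3,1))
    print(' per-mm Z',F.apply([0,0,1]).round(3),'X',F.apply([1,0,0]).round(3),'Y',F.apply([0,1,0]).round(3))
E
python3 - <<'E'
from go import *
show(*shaft(.090,98)); 
P=np.load('b_P.npy');m=(P[...,2]>.003)&(P[...,2]<.012)&(P[...,0]>.44)&(P[...,0]<.66)&(P[...,1]>.02)&(P[...,1]<.17)
for PP in(np.load('b_P.npy'),):
    z=PP[...,2];m=(z>.0025)&(PP[...,0]>.44)&(PP[...,0]<.66)&(PP[...,1]>.02)&(PP[...,1]<.17)
    r=cv2.minAreaRect((PP[m][:,:2]*1e3).astype(np.float32));print(r)
    c=np.load('top.npz') 
b=load('top') if 0 else None
E
```

```text
t 3.7 tcp [469.6 -80.7 167.9] need mm [ 20.  170.9  40.5] deg [-34.5 -20.  132.2] F [ 0.8 -0.6 -0.8] M [-0.04  0.01  0.04] w 38.0 q [-0.31  0.27  1.86 -0.01  1.02  0.21]
((549.3550415039062, 94.9984130859375), (218.2404022216797, 149.4691925048828), 0.5058826804161072)
```

```bash
python3 -m handwheel '[[[0,2,20,-2.65,-1.53,10.1,20],[0,6,20,-2.65,-1.53,10.1,20],[0,14,10,-2.65,-1.53,10.1,20],[0,14,0,-2.65,-1.53,10.1,20],[0,14,0,-2.65,-1.53,10.1,20],[2,16,0,-2.65,-1.53,10.1,20],[2,16,0,-2.65,-1.53,10.1,20],[2,16,0,-2.65,-1.53,10.1,20],[2,16,0,-2.65,-1.53,10.1,20],[2,16,0,-2.65,-1.53,10.1,20],[2,16,0,-2.65,-1.53,10.1,20],[2,16,0,-2.65,-1.53,10.1,20]]]'; python3 - <<'E'
from go import *
show(*shaft(.085,98));local()
E
```

```text
time_s: 5.2
tool_pos: [0.466, 0.0874, 0.1939]
eef_rot: [0.251, -0.063, 0.966, -0.014]
ft_force: [0.6, 0.8, -0.7]
width: 0.0382
t 5.2 tcp [466.   87.4 193.9] need mm [26.2  3.1 10.3] deg [-0.3 -2.5  9. ] F [ 0.6  0.8 -0.7] M [-0.04  0.31  0.03] w 38.2 q [ 0.06  0.05  2.21 -0.07  0.37 -1.59]
t 5.2 tcp local [-29.    0.7 106.7] jaw ang 90.0 tilt err [-2.6 -3.9] Floc [ 0.2  0.7 -1. ] Mloc [0.02 0.31 0.02] w 38.2
 per-mm Z [-0.517 -0.078  0.853] X [0.843 0.127 0.523] Y [-0.149  0.989 -0.   ]
```

```bash
cat > fk.py <<'E'
from go import *
from scipy.optimize import least_squares
D=[(.5994,.2385,.3595,1.5113,1.2725),(.4445,.2368,.13,1.83,1.17),(.4818,.054,.45,1.96,.72),(.478,.1698,.27,1.85,1.02),(.4782,.0134,.52,1.99,.61),(.4741,.1939,.05,2.21,.37),(.4765,.1679,.27,1.86,1.02)]
def fk(p,q): 
    a=q[0]; b=q[0]+q[1]; s=b+q[2]; r0,h0,L1,L2,e,d=p
    return np.array([r0+L1*np.sin(a)+L2*np.sin(b)+e*np.cos(b)+d*np.sin(s),h0+L1*np.cos(a)+L2*np.cos(b)-e*np.sin(b)+d*np.cos(s)])
s=least_squares(lambda p:np.r_[np.concatenate([fk(p,x[2:])-x[:2] for x in D]),(p-np.array([0,.4,.45,.45,0,.25]))*.003],[0,.4,.45,.45,0,.25])
E
python3 - <<'E'
from fk import *
print(s.x.round(3),np.abs(s.fun[:14]).max())
for t in(.085,.06,.03,0):
    P,_=shaft(t,98);r=np.hypot(P[0],P[1])
    k=least_squares(lambda q:np.r_[fk(s.x,q)-[r,P[2]],q.sum()-np.pi+.55],[.1,2.1,.4]);print(t,k.x.round(2),k.cost)
E
```

```text
[0.003 0.26  0.606 0.435 0.109 0.356] 0.003899240981499852
0.085 [0.07 2.18 0.34] 3.2962714702775307e-28
0.06 [0.13 2.18 0.28] 5.791467779202343e-21
0.03 [0.21 2.19 0.2 ] 9.414546782603098e-18
0 [0.28 2.18 0.13] 4.945693222384746e-16
```

The kinematics fit shows joint 5 would drop below its 0.2 limit near the shoulder with the tool straight along the shaft. I'll set the spacer back on its spot and re-grip it with the tool leaned about 17° about the jaw axis.

```bash
python3 -m handwheel '[[[-2,-14,10,2.65,1.53,-10.1,20],[0,-14,10,2.65,1.53,-10.1,20],[0,-14,0,2.65,1.53,-10.1,20],[0,-14,0,2.65,1.53,-10.1,20],[0,-14,0,2.65,1.53,-10.1,20],[0,-14,0,2.65,1.53,-10.1,20],[0,-14,0,2.65,1.53,-10.1,20],[0,-14,-10,2.65,1.53,-10.1,20],[0,-14,-20,2.65,1.53,-10.1,20],[0,-14,-20,2.65,1.53,-10.1,20],[0,-14,-20,2.65,1.53,-10.1,20],[0,-10,-20,2.65,1.53,-10.1,20]]]'; python3 - <<'E'
from go import *
show((.471,-.081,.0175),down(-30))
E
```

```text
time_s: 6.7
tool_pos: [0.444, -0.0781, 0.0968]
eef_rot: [-0.035, 0.856, 0.515, 0.01]
ft_force: [0.2, 0.9, -0.5]
width: 0.0382
t 6.7 tcp [444.  -78.1  96.8] need mm [ 27.   -2.9 -79.3] deg [-4.  -1.1 -2. ] F [ 0.2  0.9 -0.5] M [-0.01 -0.08  0.04] w 38.2 q [-0.38  0.36  1.96  0.08  0.87  0.06]
```

```bash
python3 -m handwheel '[[[20,-2,-25,-3,-1,-1,20],[5,0,-30,-1,0,-1,20],[0,0,0,0,0,0,20]]]'; python3 - <<'E'
from go import *
show((.471,-.081,.0175),down(-30))
E
```

```text
time_s: 7.08
tool_pos: [0.4644, -0.0808, 0.0338]
eef_rot: [-0.005, 0.868, 0.497, -0.005]
ft_force: [0.3, 0.1, 0.1]
width: 0.038
t 7.075 tcp [464.4 -80.8  33.8] need mm [  6.6  -0.2 -16.3] deg [-0.2 -0.7  0.4] F [0.3 0.1 0.1] M [-0.02  0.02  0.03] w 38.0 q [-0.32  0.49  1.98 -0.    0.69  0.21]
```

```bash
python3 -m handwheel '[[[0,0,-14,0,-0.6,0,20],[0,0,-1,0,0,0,20],[0,0,0,0,0,0,20]]]';python3 -m handwheel '[[[0,0,-1.5,0,0,0,20],[0,0,0,0,0,0,20]]]'; python3 - <<'E'
from go import *
show((.4644,-.081,.0175),down(-30))
E
```

```text
time_s: 7.45
tool_pos: [0.4625, -0.0802, 0.0185]
eef_rot: [-0.004, 0.867, 0.498, -0.001]
ft_force: [0.2, 0.4, -1.0]
width: 0.0379
time_s: 7.7
tool_pos: [0.4632, -0.0805, 0.0182]
eef_rot: [-0.003, 0.867, 0.498, -0.001]
ft_force: [0.5, -0.0, -1.1]
width: 0.0384
t 7.7 tcp [463.2 -80.5  18.2] need mm [ 1.2 -0.5 -0.7] deg [-0.3 -0.2  0.3] F [ 0.5 -0.  -1.1] M [-0.01 -0.    0.  ] w 38.4 q [-0.32  0.51  1.99  0.01  0.64  0.2 ]
```

```bash
python3 -m handwheel '[[[0,0,-3,0,0,0,20],[0,0,-2,0,0,0,20]]]'; python3 - <<'E'
from go import *
show((.4644,-.081,.0175),down(-30))
E
```

```text
time_s: 7.95
tool_pos: [0.4638, -0.0805, 0.0151]
eef_rot: [-0.002, 0.867, 0.498, -0.0]
ft_force: [-8.5, 3.5, 46.1]
width: 0.0379
t 7.95 tcp [463.8 -80.5  15.1] need mm [ 0.6 -0.5  2.4] deg [-0.2 -0.1  0.3] F [-8.5  3.5 46.1] M [0.22 1.27 0.05] w 37.9 q [-0.32  0.52  2.    0.01  0.63  0.2 ]
```

```bash
python3 -m handwheel '[[[0,0,1.5,0,0,0,38],[0,0,0.5,0,0,0,65],[0,0,3,0,0,0,65],[0,0,2,7.4,-4.3,0,65],[0,0,0,7.4,-4.3,0,65],[0,0,0,0,0,0,65]]]'; python3 - <<'E'
from go import *
show((.4638,-.0805,.017),down(-30)*R.from_rotvec([0,.3,0]))
E
```

```text
time_s: 8.7
tool_pos: [0.4629, -0.079, 0.0215]
eef_rot: [-0.068, 0.86, 0.495, 0.107]
ft_force: [-0.5, -0.0, 0.1]
width: 0.0652
t 8.7 tcp [462.9 -79.   21.5] need mm [ 0.9 -1.5 -4.5] deg [ 1.9 -1.8  0. ] F [-0.5 -0.   0.1] M [-0.13  0.07  0.03] w 65.2 q [-0.52  0.51  2.05  0.44  0.64 -0.35]
```

```bash
python3 -m handwheel '[[[1,-1.5,-4,1.9,-1.8,0,60],[0,0,0,0,0,0,50],[0,0,0,0,0,0,30],[0,0,0,0,0,0,20],[0,0,0,0,0,0,20]]]'; python3 - <<'E'
from go import *
show((.4638,-.0805,.017),down(-30)*R.from_rotvec([0,.3,0]))
E
```

```text
time_s: 9.32
tool_pos: [0.4641, -0.0796, 0.0182]
eef_rot: [-0.074, 0.857, 0.494, 0.125]
ft_force: [0.2, 0.2, -0.6]
width: 0.0379
t 9.325 tcp [464.1 -79.6  18.2] need mm [-0.3 -0.9 -1.2] deg [ 0.3 -0.4  0.1] F [ 0.2  0.2 -0.6] M [-0.14  0.08  0.02] w 37.9 q [-0.55  0.53  2.06  0.51  0.63 -0.45]
```

```bash
cat >> go.py <<'E'
def sh2(t,ang,h=.0182,ox=.0021,dl=.295,**k):
    P,Rt=shaft(t,ang,h,ox,**k);return P,Rt*R.from_rotvec([0,dl,0])
E
python3 -m handwheel '[[[0,0,30,0,0,0,20],[0,10,50,0,0,0,20],[0,10,50,0,0,0,20],[0,0,40,0,0,0,20]]]'; python3 - <<'E'
from fk import *
show(*sh2(.085,98))
for t in(.085,0):
    P,Rt=sh2(t,98);z=Rt.as_matrix()[:,2];print(P,z);r=np.hypot(P[0],P[1])
    k=least_squares(lambda q:np.r_[fk(s.x,q)-[r,P[2]],q.sum()-np.arccos(z[2])],[.1,2.1,.4]);print(t,k.x.round(2),k.cost)
E
```

```text
time_s: 9.82
tool_pos: [0.461, -0.0568, 0.1899]
eef_rot: [-0.077, 0.858, 0.494, 0.121]
ft_force: [0.5, -0.9, -0.5]
width: 0.0378
t 9.825 tcp [461.  -56.8 189.9] need mm [ 29.7 147.   15. ] deg [-33.7 -20.6 132.7] F [ 0.5 -0.9 -0.5] M [-0.22  0.05  0.  ] w 37.8 q [-0.5   0.21  1.92  0.33  1.04 -0.15]
[0.49065509 0.09018519 0.20489357] [ 0.2578448  -0.00195325 -0.96618437]
0.085 [0.14 1.96 0.79] 2.0954117794933126e-31
[0.53458462 0.09682449 0.13242899] [ 0.2578448  -0.00195325 -0.96618437]
0 [0.31 1.96 0.62] 1.357481130265386e-17
```

```bash
python3 -m handwheel '[[[0,4,15,-2.6,-1.6,10.2,20],[0,12,10,-2.6,-1.6,10.2,20],[1,12,0,-2.6,-1.6,10.2,20],[1,13,0,-2.6,-1.6,10.2,20],[1,13,0,-2.6,-1.6,10.2,20],[2,13,0,-2.6,-1.6,10.2,20],[3,13,0,-2.6,-1.6,10.2,20],[3,13,0,-2.6,-1.6,10.2,20],[3,13,0,-2.6,-1.6,10.2,20],[3,13,0,-2.6,-1.6,10.2,20],[3,13,0,-2.6,-1.6,10.2,20],[3,13,0,-2.6,-1.6,10.2,20]]]'; python3 - <<'E'
from go import *
show(*sh2(.085,98));local()
E
```

```text
time_s: 11.32
tool_pos: [0.4823, 0.0942, 0.2192]
eef_rot: [0.121, -0.058, 0.991, -0.007]
ft_force: [-0.1, -0.2, -1.0]
width: 0.038
t 11.325 tcp [482.3  94.2 219.2] need mm [  8.4  -4.  -14.3] deg [-2.4 -1.   8.9] F [-0.1 -0.2 -1. ] M [0.02 0.11 0.07] w 38.0 q [ 0.06  0.11  1.94 -0.02  0.85 -1.61]
t 11.32 tcp local [ -1.1   4.9 119.4] jaw ang 89.1 tilt err [-17.4  -2.1] Floc [-0.6 -0.1 -0.8] Mloc [0.07 0.11 0.04] w 38.0
 per-mm Z [-0.517 -0.078  0.853] X [0.843 0.127 0.523] Y [-0.149  0.989 -0.   ]
```

```bash
python3 -m handwheel '[[[8,-4,-14,-2.4,-1,8.9,20],[3,0,-6,0,0,0,20],[0,0,0,0,0,0,20]]]'; python3 - <<'E'
from go import *
show(*sh2(.070,98));local()
c=cap('scene');u,v=map(int,proj(c,SEAT+frame(PSI).apply([0,0,.06])));print(u,v)
A=cv2.resize(c['color'][v-30:v+35,u-32:u+33,::-1],(390,390),interpolation=cv2.INTER_CUBIC)
F=frame(PSI)
for t in(0,.06):
    p=proj(c,SEAT+F.apply([0,0,t]));cv2.circle(A,(int((p[0]-u+32)*6),int((p[1]-v+30)*6)),3,(0,0,255),-1)
d=cap('top');u,v=map(int,proj(d,SEAT));B=cv2.resize(d['color'][v-25:v+40,u-32:u+33,::-1],(390,390),interpolation=cv2.INTER_CUBIC)
cv2.imwrite('pics/g.png',np.hstack([A,B]))
E
```

```text
time_s: 11.7
tool_pos: [0.492, 0.0921, 0.1987]
eef_rot: [0.128, -0.139, 0.982, -0.019]
ft_force: [-0.9, -0.6, -0.3]
width: 0.0379
t 11.7 tcp [492.   92.1 198.7] need mm [ 6.4 -0.7 -6.6] deg [ 0.1 -0.1 -0.2] F [-0.9 -0.6 -0.3] M [ 0.04  0.19 -0.02] w 37.9 q [ 0.06  0.15  1.97 -0.03  0.77 -1.78]
t 11.7 tcp local [-4.   1.4 97. ] jaw ang 98.2 tilt err [-16.5  -2.3] Floc [-1.  -0.5  0.3] Mloc [ 0.04  0.18 -0.05] w 37.9
 per-mm Z [-0.517 -0.078  0.853] X [0.843 0.127 0.523] Y [-0.149  0.989 -0.   ]
258 158
```

View pics/g.png

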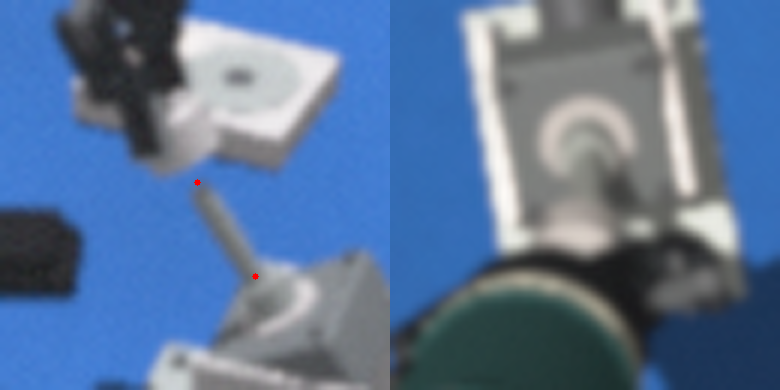

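Picture 7 (view 7): the projected seat and tip dots lie on the shaft, at crop (256,276) and (197,182), within about 1 px. The spacer hangs just above the tip and is roughly coaxial.

```bash
python3 -m handwheel '[[[6.5,-0.7,-6.5,0,0,0,20],[2,0.5,-4.3,0,0,0,20],[0,0,0,0,0,0,20]]]'; python3 - <<'E'
from go import *
show(*sh2(.060,98));local()
E
```

```text
time_s: 12.18
tool_pos: [0.5019, 0.0914, 0.1883]
eef_rot: [0.129, -0.138, 0.982, -0.019]
ft_force: [0.2, -0.3, -0.9]
width: 0.0377
t 12.175 tcp [501.9  91.4 188.3] need mm [ 1.6  0.7 -4.7] deg [ 0.   0.1 -0. ] F [ 0.2 -0.3 -0.9] M [ 0.04  0.19 -0.02] w 37.7 q [ 0.06  0.18  1.96 -0.03  0.74 -1.78]
t 12.18 tcp local [-1.1 -0.8 83.1] jaw ang 98.1 tilt err [-16.4  -2.4] Floc [-0.4 -0.3 -0.9] Mloc [ 0.04  0.19 -0.05] w 37.7
 per-mm Z [-0.517 -0.078  0.853] X [0.843 0.127 0.523] Y [-0.149  0.989 -0.   ]
```

```bash
python3 -m handwheel '[[[0.6,0.6,-3.1,0,0,0,20],[1,0.2,-1.7,0,0,0,20],[0.5,0.1,-0.8,0,0,0,20]]]'; python3 - <<'E'
from go import *
local()
E
```

```text
time_s: 12.55
tool_pos: [0.5037, 0.0922, 0.1822]
eef_rot: [0.129, -0.138, 0.982, -0.019]
ft_force: [-1.6, -1.4, 0.3]
width: 0.0378
t 12.55 tcp local [-2.7 -0.3 76.9] jaw ang 98.0 tilt err [-16.5  -2.4] Floc [-1.4 -1.2  1.2] Mloc [-0.17  0.36  0.03] w 37.8
 per-mm Z [-0.517 -0.078  0.853] X [0.843 0.127 0.523] Y [-0.149  0.989 -0.   ]
```

```bash
python3 -m handwheel '[[[0.8,0.1,-1.3,0,0,0,20],[0.5,0.1,-0.9,0,0,0,20]]]'; python3 -c "
from go import *
local()"; python3 -m handwheel '[[[0.8,0.1,-1.3,0,0,0,20]]]'; python3 -c "
from go import *
local()"
```

```text
time_s: 12.8
tool_pos: [0.5041, 0.0919, 0.1795]
eef_rot: [0.128, -0.138, 0.982, -0.02]
ft_force: [-1.3, -2.4, -0.4]
width: 0.0379
t 12.8 tcp local [-3.8 -0.7 74.4] jaw ang 98.1 tilt err [-16.6  -2.4] Floc [-1.6 -2.2  0.5] Mloc [-0.27  0.33  0.  ] w 37.9
 per-mm Z [-0.517 -0.078  0.853] X [0.843 0.127 0.523] Y [-0.149  0.989 -0.   ]
time_s: 12.92
tool_pos: [0.505, 0.0919, 0.1781]
eef_rot: [0.128, -0.138, 0.982, -0.02]
ft_force: [-0.4, -1.9, -0.3]
width: 0.0377
t 12.93 tcp local [-3.8 -0.7 72.8] jaw ang 98.1 tilt err [-16.6  -2.4] Floc [-0.8 -1.8  0.1] Mloc [-0.21  0.34  0.06] w 37.7
 per-mm Z [-0.517 -0.078  0.853] X [0.843 0.127 0.523] Y [-0.149  0.989 -0.   ]
```

```bash
python3 -m handwheel '[[[2.2,0.8,-1.2,0,0,0,20],[1.2,0.2,-1.5,0,0,0,20]]]'; python3 -c "
from go import *
local()"; python3 -m handwheel '[[[1.5,0.2,-1.7,0,0,0,20],[1.2,0.2,-1.6,0,0,0,20]]]'; python3 -c "
from go import *
local()"
```

```text
time_s: 13.18
tool_pos: [0.5072, 0.0923, 0.1745]
eef_rot: [0.126, -0.138, 0.982, -0.02]
ft_force: [-1.3, -2.4, -1.2]
width: 0.0376
t 13.18 tcp local [-3.7 -0.7 68.6] jaw ang 98.1 tilt err [-16.8  -2.4] Floc [-2.  -2.2 -0.2] Mloc [-0.34  0.47  0.09] w 37.6
 per-mm Z [-0.517 -0.078  0.853] X [0.843 0.127 0.523] Y [-0.149  0.989 -0.   ]
time_s: 13.42
tool_pos: [0.5096, 0.0926, 0.1707]
eef_rot: [0.126, -0.138, 0.982, -0.02]
ft_force: [-2.9, -4.6, -0.8]
width: 0.0376
t 13.43 tcp local [-3.6 -0.8 64. ] jaw ang 98.1 tilt err [-16.8  -2.5] Floc [-3.4 -4.1  1.2] Mloc [-0.43  0.65  0.07] w 37.6
 per-mm Z [-0.517 -0.078  0.853] X [0.843 0.127 0.523] Y [-0.149  0.989 -0.   ]
```

It is sliding on: 14 mm past the tip and laterally captured. I'll continue down.

```bash
python3 -m handwheel '[[[1.4,0,-2.6,0,0,0,20],[1.5,0.1,-2.6,0,0,0,20],[1.5,0.1,-2.6,0,0,0,20]]]'; python3 -c "
from go import *
local()"; python3 -m handwheel '[[[1.5,0.1,-2.6,0,0,0,20],[1.5,0.1,-2.6,0,0,0,20],[1.5,0.1,-2.6,0,0,0,20]]]'; python3 -c "
from go import *
local()"
```

```text
time_s: 13.8
tool_pos: [0.5147, 0.0932, 0.1625]
eef_rot: [0.126, -0.138, 0.982, -0.02]
ft_force: [-1.0, -2.1, -1.3]
width: 0.0379
t 13.8 tcp local [-3.6 -0.9 54.4] jaw ang 98.1 tilt err [-16.8  -2.4] Floc [-1.8 -1.9 -0.4] Mloc [-0.23  0.48  0.1 ] w 37.9
 per-mm Z [-0.517 -0.078  0.853] X [0.843 0.127 0.523] Y [-0.149  0.989 -0.   ]
time_s: 14.18
tool_pos: [0.5199, 0.0938, 0.1542]
eef_rot: [0.126, -0.138, 0.982, -0.02]
ft_force: [-1.1, -0.2, -1.2]
width: 0.0378
t 14.18 tcp local [-3.5 -1.1 44.6] jaw ang 98.1 tilt err [-16.7  -2.4] Floc [-1.5 -0.  -0.5] Mloc [-0.16  0.47 -0.01] w 37.8
 per-mm Z [-0.517 -0.078  0.853] X [0.843 0.127 0.523] Y [-0.149  0.989 -0.   ]
```

```bash
python3 -m handwheel '[[[1.5,0.2,-2.6,0,0,0,20],[1.5,0.2,-2.6,0,0,0,20],[1.5,0.2,-2.6,0,0,0,20],[1.5,0.2,-2.6,0,0,0,20],[1.5,0.2,-2.6,0,0,0,20],[1.5,0.2,-2.6,0,0,0,20]]]'; python3 -c "
from go import *
local()"; python3 -m handwheel '[[[1,0.2,-1.7,0,0,0,20],[1,0.1,-1.7,0,0,0,20]]]'; python3 -c "
from go import *
local()"
```

```text
time_s: 14.92
tool_pos: [0.53, 0.0954, 0.1377]
eef_rot: [0.127, -0.138, 0.982, -0.02]
ft_force: [-1.1, -0.8, -0.2]
width: 0.0375
t 14.93 tcp local [-3.4 -1.  25.2] jaw ang 98.0 tilt err [-16.7  -2.4] Floc [-1.2 -0.6  0.5] Mloc [-0.03  0.37 -0.01] w 37.5
 per-mm Z [-0.517 -0.078  0.853] X [0.843 0.127 0.523] Y [-0.149  0.989 -0.   ]
time_s: 15.18
tool_pos: [0.5323, 0.0957, 0.1341]
eef_rot: [0.127, -0.138, 0.982, -0.02]
ft_force: [-1.1, -0.3, -1.1]
width: 0.038
t 15.18 tcp local [-3.3 -1.  20.9] jaw ang 98.0 tilt err [-16.7  -2.4] Floc [-1.5 -0.1 -0.4] Mloc [-0.05  0.36 -0.03] w 38.0
 per-mm Z [-0.517 -0.078  0.853] X [0.843 0.127 0.523] Y [-0.149  0.989 -0.   ]
```

```bash
python3 -m handwheel '[[[0.8,0.1,-1.3,0,0,0,20],[0.5,0.1,-0.9,0,0,0,20]]]'; python3 -c "
from go import *
local()"; python3 -m handwheel '[[[0.5,0.1,-0.9,0,0,0,20]]]'; python3 -c "
from go import *
local()"
```

```text
time_s: 15.42
tool_pos: [0.5333, 0.0959, 0.1322]
eef_rot: [0.127, -0.138, 0.982, -0.02]
ft_force: [-11.4, -2.9, 18.4]
width: 0.0377
t 15.43 tcp local [-3.4 -1.  18.7] jaw ang 98.1 tilt err [-16.7  -2.4] Floc [-0.3 -1.1 21.8] Mloc [-0.08  1.05 -0.01] w 37.7
 per-mm Z [-0.517 -0.078  0.853] X [0.843 0.127 0.523] Y [-0.149  0.989 -0.   ]
time_s: 15.55
tool_pos: [0.5333, 0.0959, 0.1322]
eef_rot: [0.127, -0.138, 0.982, -0.02]
ft_force: [-10.8, -2.8, 18.5]
width: 0.0379
t 15.55 tcp local [-3.4 -1.  18.7] jaw ang 98.1 tilt err [-16.7  -2.4] Floc [ 0.2 -1.1 21.6] Mloc [-0.05  1.03 -0.01] w 37.9
 per-mm Z [-0.517 -0.078  0.853] X [0.843 0.127 0.523] Y [-0.149  0.989 -0.   ]
```

Home: axial contact of 22 N at the expected depth (18.7 against 18.2 mm). I'll release and back out along the shaft.

```bash
python3 -m handwheel '[[[-0.3,0,0.6,0,0,0,38],[0,0,0,0,0,0,60],[0,0,0,0,0,0,60],[-8,-1,13,0,0,0,60],[-16,-2,26,0,0,0,60],[-16,-2,26,0,0,0,60],[-20,-10,20,0,0,0,60],[0,0,0,0,0,0,60]]]'; python3 - <<'E'
from go import *
local();show((.5805,-.137,.06),down(-30))
c=cap('scene')
P=np.array([[p3(c,u,v) for u in range(240,300)] for v in range(140,205)]).reshape(-1,3)
l=frame(PSI).inv().apply(P-SEAT)*1e3
k=(np.hypot(l[:,0]+1,l[:,1]+.5)<25)&(l[:,2]>3)&(l[:,2]<70)
print(np.histogram(l[k][:,2],np.arange(0,72,6)));r=l[k]
for lo,hi in((4,22),(22,27),(30,60)):
    q=r[(r[:,2]>lo)&(r[:,2]<hi)];print(lo,len(q),q.mean(0).round(1),q.min(0).round(1),q.max(0).round(1))
E
```

```text
time_s: 16.55
tool_pos: [0.4726, 0.081, 0.224]
eef_rot: [0.13, -0.138, 0.982, -0.02]
ft_force: [0.3, 0.2, -0.1]
width: 0.0599
t 16.55 tcp local [ -8.5  -6.7 129.5] jaw ang 98.1 tilt err [-16.4  -2.4] Floc [ 0.2  0.1 -0.3] Mloc [ 0.04  0.12 -0.05] w 59.9
 per-mm Z [-0.517 -0.078  0.853] X [0.843 0.127 0.523] Y [-0.149  0.989 -0.   ]
t 16.55 tcp [472.6  81.  224. ] need mm [ 107.9 -218.  -164. ] deg [  18.    7. -135.] F [ 0.3  0.2 -0.1] M [ 0.04  0.13 -0.02] w 59.9 q [ 0.03  0.08  1.97 -0.02  0.83 -1.81]
(array([12, 25, 24, 35, 34,  8,  7,  8,  7,  9,  6]), array([ 0,  6, 12, 18, 24, 30, 36, 42, 48, 54, 60, 66]))
4 67 [  8.8 -10.4  13. ] [-14.  -20.3   4.8] [20.7 13.6 21.5]
22 49 [ 2.4 -4.7 24.4] [-17.7 -20.2  22.3] [22.2 19.1 26.8]
30 39 [ 2.4 -5.4 45.5] [-6.8 -9.2 32.4] [ 8.1  0.7 58.7]
```

```bash
python3 - <<'E'
from go import *
c=load('scene');T=np.array([.4704,-.081,.169]);Rt=down(-30)
for s in(1,-1):
  for d in(4,8,12,16):
    print(s,d,[tuple(((np.array(proj(c,T+Rt.apply([x/1e3,s*y/1e3,d/1e3])))-[173,157])*8).round().astype(int)) for x,y in((-11,20),(11,20),(-11,32),(11,32))])
E
python3 -m handwheel '[[[4,-14,0,1.4,0.5,-10.5,60],[8,-18,0,1.4,0.5,-10.5,60],[9,-20,0,1.4,0.5,-10.5,60],[10,-20,0,1.4,0.5,-10.5,60],[10,-20,0,1.4,0.5,-10.5,60],[10,-20,0,1.4,0.5,-10.5,60],[10,-20,-5,1.4,0.5,-10.5,60],[10,-20,-10,1.4,0.5,-10.5,60],[10,-20,-15,1.4,0.5,-10.5,60],[10,-20,-20,1.4,0.5,-10.5,60],[10,-20,-20,1.4,0.5,-10.5,60],[5,-10,-20,0,0,0,60]]]'
python3 - <<'E'
from go import *
show((.5805,-.137,.06),down(-15)*R.from_rotvec([0,.2,0]))
E
```

```text
1 4 [(np.int64(324), np.int64(296)), (np.int64(383), np.int64(274)), (np.int64(340), np.int64(316)), (np.int64(399), np.int64(294))]
1 8 [(np.int64(325), np.int64(305)), (np.int64(384), np.int64(282)), (np.int64(341), np.int64(325)), (np.int64(399), np.int64(302))]
1 12 [(np.int64(326), np.int64(314)), (np.int64(384), np.int64(291)), (np.int64(342), np.int64(334)), (np.int64(400), np.int64(311))]
1 16 [(np.int64(327), np.int64(322)), (np.int64(385), np.int64(300)), (np.int64(343), np.int64(343)), (np.int64(401), np.int64(320))]
-1 4 [(np.int64(274), np.int64(230)), (np.int64(331), np.int64(209)), (np.int64(260), np.int64(211)), (np.int64(317), np.int64(190))]
-1 8 [(np.int64(275), np.int64(239)), (np.int64(332), np.int64(218)), (np.int64(261), np.int64(220)), (np.int64(318), np.int64(199))]
-1 12 [(np.int64(276), np.int64(248)), (np.int64(333), np.int64(227)), (np.int64(262), np.int64(229)), (np.int64(319), np.int64(208))]
-1 16 [(np.int64(278), np.int64(257)), (np.int64(334), np.int64(235)), (np.int64(263), np.int64(237)), (np.int64(320), np.int64(216))]
time_s: 18.1
tool_pos: [0.5891, -0.1457, 0.123]
eef_rot: [0.026, 0.778, 0.628, -0.002]
ft_force: [0.1, 0.6, -0.2]
width: 0.0599
t 18.1 tcp [ 589.1 -145.7  123. ] need mm [ -8.6   8.7 -63. ] deg [13.7 -1.1 -2.6] F [ 0.1  0.6 -0.2] M [ 0.02 -0.04 -0.01] w 59.9 q [-0.34  0.47  1.65 -0.04  0.98 -0.1 ]
```

```bash
python3 -m handwheel '[[[-8,8,-35,7,-0.5,-1.3,60],[-0.5,0.5,-28,6.5,-0.5,-1.3,60],[0,0,0,0,0,0,60]]]'
python3 - <<'E'
from go import *
show((.5805,-.137,.010),down(-15)*R.from_rotvec([0,.2,0]))
E
```

```text
time_s: 18.48
tool_pos: [0.5797, -0.1355, 0.0541]
eef_rot: [-0.063, 0.787, 0.609, 0.079]
ft_force: [-0.0, 0.7, -0.3]
width: 0.0601
t 18.475 tcp [ 579.7 -135.5   54.1] need mm [  0.8  -1.5 -44.1] deg [-0.2 -0.1 -0.5] F [-0.   0.7 -0.3] M [-0.02 -0.01  0.03] w 60.1 q [-0.47  0.58  1.69  0.25  0.93 -0.37]
```

```bash
python3 -m handwheel '[[[0.8,-1.5,-22,0,0,-0.5,60],[0,0,-18,0,0,0,60],[0,0,-1,0,0,0,60]]]'
python3 - <<'E'
from go import *
show((.5805,-.137,.010),down(-15)*R.from_rotvec([0,.2,0]))
E
```

```text
time_s: 18.85
tool_pos: [0.5814, -0.1358, 0.0135]
eef_rot: [-0.06, 0.787, 0.609, 0.078]
ft_force: [-0.3, -0.9, 0.4]
width: 0.06
t 18.85 tcp [ 581.4 -135.8   13.5] need mm [-0.9 -1.2 -3.5] deg [ 0.2 -0.  -0.5] F [-0.3 -0.9  0.4] M [-0.1   0.01  0.02] w 60.0 q [-0.46  0.64  1.71  0.26  0.85 -0.39]
```

```bash
python3 -m handwheel '[[[-0.9,-1.2,-3.5,0,0,0,60],[0,0,-0.5,0,0,0,52],[0,0,0,0,0,0,48],[0,0,0,0,0,0,30],[0,0,0,0,0,0,20],[0,0,0,0,0,0,20]]]'
python3 - <<'E'
from go import *
show((.5805,-.137,.010),down(-15)*R.from_rotvec([0,.2,0]))
E
```

```text
time_s: 19.6
tool_pos: [0.5823, -0.137, 0.0122]
eef_rot: [-0.058, 0.786, 0.61, 0.078]
ft_force: [0.3, 0.3, -0.9]
width: 0.0437
t 19.6 tcp [ 582.3 -137.    12.2] need mm [-1.8 -0.  -2.2] deg [ 0.4  0.2 -0.6] F [ 0.3  0.3 -0.9] M [-0.15  0.04 -0.  ] w 43.7 q [-0.46  0.64  1.71  0.26  0.84 -0.39]
```

```bash
python3 -m handwheel '[[[0,0,30,0,0,0,20],[0,0,60,0,0,0,20],[-10,20,60,0,0,0,20],[-10,20,30,0,0,0,20],[0,0,0,0,0,0,20]]]'; cat >> go.py <<'E'
SEAT=SEAT+frame(PSI).apply([-.0012,-.0006,0])
def pu(t,ang,h=.0122,ox=.0005): return sh2(t,ang,h,ox,.2)
E
python3 - <<'E'
from go import *
show(*pu(.095,94))
c=cap('scene');u,v=map(int,proj(c,sensors.get_obs()['tool_pos']));print(u,v);crop(c,'h.png',u-40,v-30,u+40,v+30,8)
E
```

```text
time_s: 20.23
tool_pos: [0.5608, -0.0964, 0.1952]
eef_rot: [-0.058, 0.787, 0.61, 0.078]
ft_force: [-0.4, -0.6, -1.0]
width: 0.0439
t 20.225 tcp [560.8 -96.4 195.2] need mm [-71.9 185.9  13.3] deg [-28.7 -23.8 113.6] F [-0.4 -0.6 -1. ] M [-0.08  0.06 -0.03] w 43.9 q [-0.42  0.36  1.64  0.21  1.17 -0.25]
238 194
```

View pics/h.png

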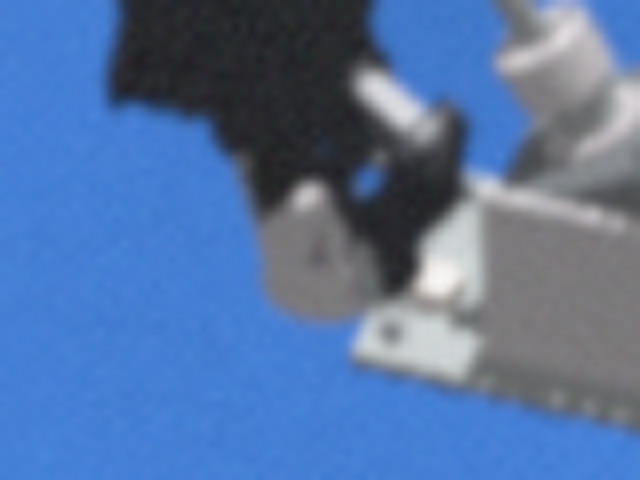

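```bash
python3 - <<'E'
from go import *
c=load('scene');o,Rc=rots();T=o['tool_pos'];print(T)
ex=np.array([.25,.968,0]);A=T-.0005*ex
for z in(.0088,.0,-.0122,.0038):
  print(z,'centre',((np.array(proj(c,A+[0,0,z]))-[198,164])*8).round(),[(a,tuple(((np.array(proj(c,A+np.array([.015*np.cos(np.radians(a)),.015*np.sin(np.radians(a)),z])))-[198,164])*8).round().astype(int).tolist())) for a in(-110,-90,-80,-70,-60,-50,-30)])
print([tuple(((np.array(proj(c,A+np.array([.023*np.cos(np.radians(a)),.023*np.sin(np.radians(a)),-.0122])))-[198,164])*8).round().astype(int).tolist()) for a in(-150,-110,-60,-20)])
E
python3 -m handwheel '[[[-4,12,15,-2.5,-2.1,10,20],[-6,14,15,-2.5,-2.1,10,20],[-6,15,5,-2.5,-2.1,10,20],[-6,16,0,-2.5,-2.1,10,20],[-6,16,0,-2.5,-2.1,10,20],[-6,16,0,-2.5,-2.1,10,20],[-6,16,0,-2.5,-2.1,10,20],[-6,16,0,-2.5,-2.1,10,20],[-6,16,0,-2.5,-2.1,10,20],[-6,16,0,-2.5,-2.1,10,20],[-6,16,0,-2.5,-2.1,10,20],[0,0,0,0,0,0,20]]]'; python3 - <<'E'
from go import *
show(*pu(.080,94));local()
E
```

```text
[ 0.56079658 -0.09695379  0.1940082 ]
0.0088 centre [322. 225.] [(-110, (286, 245)), (-90, (298, 252)), (-80, (305, 254)), (-70, (313, 256)), (-60, (321, 256)), (-50, (329, 255)), (-30, (345, 251))]
0.0 centre [324. 245.] [(-110, (287, 266)), (-90, (299, 273)), (-80, (306, 275)), (-70, (314, 276)), (-60, (322, 277)), (-50, (331, 276)), (-30, (346, 272))]
-0.0122 centre [325. 273.] [(-110, (289, 294)), (-90, (301, 301)), (-80, (308, 303)), (-70, (316, 304)), (-60, (324, 305)), (-50, (332, 304)), (-30, (348, 300))]
0.0038 centre [323. 236.] [(-110, (286, 257)), (-90, (299, 264)), (-80, (306, 266)), (-70, (314, 267)), (-60, (322, 268)), (-50, (330, 267)), (-30, (346, 263))]
[(254, 274), (269, 305), (324, 322), (370, 309)]
time_s: 21.78
tool_pos: [0.4894, 0.0703, 0.207]
eef_rot: [0.16, -0.094, 0.982, -0.006]
ft_force: [-0.0, 0.0, -1.4]
width: 0.0435
t 21.775 tcp [489.4  70.3 207. ] need mm [  7.3  20.5 -11.2] deg [ 0.6 -1.6  1.5] F [-0.   0.  -1.4] M [-0.02  0.2  -0.  ] w 43.5 q [-0.01  0.1   2.02  0.04  0.7  -1.8 ]
t 21.77 tcp local [ -3.4 -19.2 107.2] jaw ang 93.0 tilt err [-13.   -1.6] Floc [-0.8  0.  -1.2] Mloc [ 0.01  0.2  -0.01] w 43.5
 per-mm Z [-0.517 -0.078  0.853] X [0.843 0.127 0.523] Y [-0.149  0.989 -0.   ]
```

Picture 8 (view 8): the pulley is held upright with its set screw at crop (318,245), so its flat is at about −66°. Behind it the spacer is seated at the shaft foot (555,60). I'll aim for jaw angle ~90°.

```bash
python3 -m handwheel '[[[2,17,-2,1.2,-1,-1,20],[5,3,-8,0,0,0,20],[0,0,0,0,0,0,20]]]'; python3 - <<'E'
from go import *
show(*pu(.066,90));local()
E
```

```text
time_s: 22.15
tool_pos: [0.4981, 0.0885, 0.1944]
eef_rot: [0.168, -0.079, 0.983, 0.002]
ft_force: [0.3, -1.0, -1.4]
width: 0.0438
t 22.15 tcp [498.1  88.5 194.4] need mm [  5.8   3.4 -10.6] deg [ 1.4 -0.5 -0.4] F [ 0.3 -1.  -1.4] M [-0.06  0.16 -0.04] w 43.8 q [ 0.02  0.13  2.03  0.04  0.65 -1.74]
t 22.15 tcp local [-0.3 -2.5 90.5] jaw ang 91.0 tilt err [-12.1  -1.1] Floc [-0.6 -1.  -1.3] Mloc [-0.05  0.16 -0.01] w 43.8
 per-mm Z [-0.517 -0.078  0.853] X [0.843 0.127 0.523] Y [-0.149  0.989 -0.   ]
```

```bash
python3 -m handwheel '[[[5,3,-9.5,1.4,-0.5,-0.4,20],[1,0.5,-1.5,0,0,0,20],[0,0,0,0,0,0,20]]]'; python3 - <<'E'
from go import *
show(*pu(.060,90));local()
E
```

```text
time_s: 22.52
tool_pos: [0.5056, 0.0903, 0.1827]
eef_rot: [0.173, -0.072, 0.982, 0.013]
ft_force: [0.6, 1.4, -0.2]
width: 0.0438
t 22.525 tcp [505.6  90.3 182.7] need mm [ 1.5  2.  -4.1] deg [ 0.  -0.1  0.2] F [ 0.6  1.4 -0.2] M [-0.07  0.21  0.  ] w 43.8 q [ 0.01  0.16  2.04  0.08  0.6  -1.77]
t 22.52 tcp local [ 0.1 -1.8 76.6] jaw ang 89.9 tilt err [-11.5  -0.1] Floc [ 0.6  1.3 -0.6] Mloc [-0.03  0.22  0.02] w 43.8
 per-mm Z [-0.517 -0.078  0.853] X [0.843 0.127 0.523] Y [-0.149  0.989 -0.   ]
```

```bash
python3 -m handwheel '[[[0.7,2.2,-2.8,0,0,0,20],[1,0.4,-1.7,0,0,0,20],[0.5,0,-0.8,0,0,0,20]]]'; python3 -c "
from go import *
local()"; python3 -m handwheel '[[[1,0.2,-1.7,0,0,0,20],[0.8,0.1,-1.3,0,0,0,20]]]'; python3 -c "
from go import *
local()"
```

```text
time_s: 22.9
tool_pos: [0.5077, 0.0928, 0.1776]
eef_rot: [0.172, -0.072, 0.982, 0.012]
ft_force: [-1.4, -0.7, 1.1]
width: 0.0438
t 22.9 tcp local [-0.5  0.4 70.9] jaw ang 89.9 tilt err [-11.5  -0.1] Floc [-0.7 -0.5  1.7] Mloc [-0.13  0.59  0.03] w 43.8
 per-mm Z [-0.517 -0.078  0.853] X [0.843 0.127 0.523] Y [-0.149  0.989 -0.   ]
time_s: 23.15
tool_pos: [0.5082, 0.0928, 0.1739]
eef_rot: [0.171, -0.073, 0.982, 0.012]
ft_force: [-1.6, -1.0, -1.1]
width: 0.0439
t 23.15 tcp local [-1.9  0.3 67.5] jaw ang 89.9 tilt err [-11.7  -0.1] Floc [-2.  -0.7 -0. ] Mloc [-0.27  0.46  0.01] w 43.9
 per-mm Z [-0.517 -0.078  0.853] X [0.843 0.127 0.523] Y [-0.149  0.989 -0.   ]
```

Sliding on (5 mm past the tip, low force). Continuing.

```bash
python3 -m handwheel '[[[1.4,0.1,-2.6,0,0,0,20],[1.5,0.2,-2.6,0,0,0,20],[1.5,0.2,-2.6,0,0,0,20]]]'; python3 -c "
from go import *
local()"; python3 -m handwheel '[[[1.5,0.2,-2.6,0,0,0,20],[1.5,0.2,-2.6,0,0,0,20],[1.5,0.2,-2.6,0,0,0,20],[1,0.1,-1.7,0,0,0,20]]]'; python3 -c "
from go import *
local()"
```

```text
time_s: 23.52
tool_pos: [0.5132, 0.0934, 0.1656]
eef_rot: [0.171, -0.073, 0.982, 0.012]
ft_force: [-1.3, -1.4, -1.2]
width: 0.0438
t 23.52 tcp local [-2.   0.1 57.8] jaw ang 89.9 tilt err [-11.6  -0.1] Floc [-1.9 -1.2 -0.3] Mloc [-0.26  0.47  0.08] w 43.8
 per-mm Z [-0.517 -0.078  0.853] X [0.843 0.127 0.523] Y [-0.149  0.989 -0.   ]
time_s: 24.02
tool_pos: [0.5193, 0.0942, 0.1553]
eef_rot: [0.171, -0.073, 0.982, 0.012]
ft_force: [-0.4, -1.8, -2.2]
width: 0.0434
t 24.02 tcp local [-2.2  0.  45.8] jaw ang 89.9 tilt err [-11.6  -0.1] Floc [-1.7 -1.7 -1.5] Mloc [-0.16  0.43  0.11] w 43.4
 per-mm Z [-0.517 -0.078  0.853] X [0.843 0.127 0.523] Y [-0.149  0.989 -0.   ]
```

```bash
python3 -m handwheel '[[[1.5,0.2,-2.6,0,0,0,20],[1.5,0.2,-2.6,0,0,0,20]]]'; python3 -c "
from go import *
local()"; python3 -m handwheel '[[[0.8,0.1,-1.3,0,0,0,20],[0.5,0.1,-0.9,0,0,0,20]]]'; python3 -c "
from go import *
local()"
```

```text
time_s: 24.28
tool_pos: [0.5226, 0.0947, 0.1499]
eef_rot: [0.172, -0.073, 0.982, 0.012]
ft_force: [-0.9, -0.9, -1.7]
width: 0.0436
t 24.27 tcp local [-2.1  0.  39.4] jaw ang 89.9 tilt err [-11.6  -0.1] Floc [-1.7 -0.7 -0.9] Mloc [-0.08  0.38  0.04] w 43.6
 per-mm Z [-0.517 -0.078  0.853] X [0.843 0.127 0.523] Y [-0.149  0.989 -0.   ]
time_s: 24.52
tool_pos: [0.5239, 0.0952, 0.1476]
eef_rot: [0.172, -0.073, 0.982, 0.012]
ft_force: [-9.5, 0.1, 13.9]
width: 0.0438
t 24.52 tcp local [-2.1  0.3 36.8] jaw ang 89.9 tilt err [-11.6  -0.1] Floc [-0.7  1.6 16.8] Mloc [ 0.51  0.73 -0.07] w 43.8
 per-mm Z [-0.517 -0.078  0.853] X [0.843 0.127 0.523] Y [-0.149  0.989 -0.   ]
```

Home, with 17 N at depth 36.8 (expected 36.2–36.7). I'll give one small firm press, release and back out.

```bash
python3 -m handwheel '[[[0.4,0,-0.8,0,0,0,20]]]'; python3 -c "
from go import *
local()"; python3 -m handwheel '[[[-0.3,0,0.5,0,0,0,40],[0,0,0,0,0,0,70],[0,0,0,0,0,0,70],[-8,-1,13,0,0,0,70],[-16,-2,26,0,0,0,70],[-16,-2,26,0,0,0,70],[-20,-20,20,0,0,0,70],[-20,-30,10,0,0,0,70],[0,-30,0,0,0,0,70],[0,0,0,0,0,0,70]]]'; python3 - <<'E'
from go import *
local()
c=cap('scene')
P=np.array([[p3(c,u,v) for u in range(235,305)] for v in range(135,210)]).reshape(-1,3)
l=frame(PSI).inv().apply(P-SEAT)*1e3
k=(np.hypot(l[:,0],l[:,1])<27)&(l[:,2]>3)&(l[:,2]<66);r=l[k]
for lo,hi in((2,22),(25,38),(38,43),(45,53),(53,64)):
    q=r[(r[:,2]>lo)&(r[:,2]<hi)];print(lo,len(q),np.median(q,0).round(1) if len(q) else '')
u,v=map(int,proj(c,SEAT+frame(PSI).apply([0,0,.03])));crop(c,'i.png',u-40,v-30,u+40,v+30,8)
E
```

```text
time_s: 24.65
tool_pos: [0.524, 0.0953, 0.1475]
eef_rot: [0.172, -0.073, 0.982, 0.012]
ft_force: [-12.6, -3.6, 19.9]
width: 0.044
t 24.65 tcp local [-2.2  0.4 36.7] jaw ang 89.9 tilt err [-11.6  -0.1] Floc [-0.7 -1.7 23.7] Mloc [0.05 0.93 0.03] w 44.0
 per-mm Z [-0.517 -0.078  0.853] X [0.843 0.127 0.523] Y [-0.149  0.989 -0.   ]
time_s: 25.9
tool_pos: [0.442, 0.0092, 0.2525]
eef_rot: [0.177, -0.074, 0.981, 0.012]
ft_force: [0.6, 0.2, -1.0]
width: 0.0699
t 25.9 tcp local [-27.4 -72.5 175.3] jaw ang 90.1 tilt err [-11.   -0.2] Floc [-0.   0.1 -1.2] Mloc [-0.02  0.16 -0.05] w 69.9
 per-mm Z [-0.517 -0.078  0.853] X [0.843 0.127 0.523] Y [-0.149  0.989 -0.   ]
2 77 [ 10.2 -13.6  12.6]
25 60 [ 12.4 -13.1  30.3]
38 43 [  8.4 -11.   40.6]
45 37 [ 5.2 -4.4 50.1]
53 16 [ 2.4 -4.2 57.9]
```

View pics/i.png

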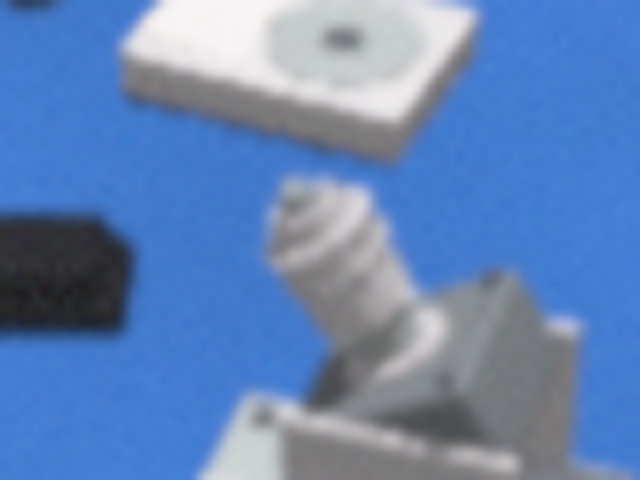

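Picture 9 (view 9): the spacer and pulley are stacked flush on the shaft at crop (340,260). The flange top is at 40.6 mm and the hub top at 50.1 mm (expected 40 and 50). The gripper is clear.

```bash
python3 -c "
from cell import workorder
print(workorder.job_done())"
```

```text
the job is handed in; nothing more can be done
None
```

I fitted the spacer onto the shaft, then the pulley on top of it. I released both, backed the gripper clear, and handed the job in at about 26 s of robot time. No verdict was reported.

- **Finding the flat:** a fit to the depth cloud put the shaft's flat at about +36° from x. Both parts slid on at the first try, so no turning search was needed.
- **Re-grip:** I put the spacer back down near its spot once and gripped it again with the tool leaned 17°. Gripping straight along the shaft would have taken joint 5 below its limit.
- **Spacer check:** it stopped on the shoulder at 22 N, with the TCP 18.7 mm up the shaft (18.2 expected).
- **Pulley check:** it stopped on the spacer at 17–24 N, with the TCP at 36.7 mm (36.2–36.7 expected).
- **Last picture:** the flange top is at 40.6 mm and the hub top at 50.1 mm along the shaft, against 40 and 50 expected. The stack looks square and the gripper was well clear.
- **What disagreed:** the shaft axis felt about 1.5–2 mm off the camera estimate, within calibration. The finger opening read about 2 mm under the true diameters.
- **Not checked:** I did not measure the bystanders again, but none of the moves were planned to touch them.

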